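Press a specimen pot into the spring magazine

ROBOT

A 6-joint arm with a two-finger parallel gripper is mounted at the origin on the work surface. World frame = base frame: x ahead of the robot, y to its left, z up, the work surface at z = 0. Lengths are in mm, angles in rad, forces in N, time in s.
With the tool pointing down it reaches from about 375 to 975 mm from the base axis. Payload 3.8 kg.
Tool frame: the origin (TCP) lies midway between the tips of the shut fingers; the grasp point (between the pads) lies 19 mm behind it; z points along the fingers, y is the line along which they close (so a half turn about z gives the same grasp; the last joint's range is limited). The gripper opens to 88 mm and grips with 3 to 60 N. Pads are 18 mm wide; open, the fingers measure 123 mm over their backs; the gripper's body (75 mm by 187 mm) begins 45 mm behind the grasp point.
Start: joints at [-1.179, 0.264, 1.604, -0, 1.274, -0.037], TCP at [280.645, -613.886, 238.706] pointing down, gripper open.
Joint ranges: [-2.63, 2.63], [-0.94, 2.18], [0.31, 2.57], [-1.31, 4.45], [0, 2.66], [-2.55, 2.55]. Speed limits (rad/s): [2.57, 2.57, 3.14, 3.14, 3.14, 3.14].

INTERFACE

Orientations are given as a unit quaternion [w, x, y, z].
In Python, from rig import bot gives the robot as it stands. The module is installed in compiled form; this text tells all that it offers. Calls block until the motion is done:
- bot.move_to(position, orientation): joint-space move of the TCP to a pose.
- bot.move_straight(position, vel=150, rotation=None): straight line of the TCP; rotation=None keeps the orientation; vel is the mean speed in mm/s.
- bot.move_joints(angles): joint-space move.
- bot.move_gripper(opening, squeeze=None): opening from 0.0 (shut) to 1.0 (fully open); squeeze is the grip in N (None keeps the last); returns when the fingers have stopped.
- bot.pause(seconds).
- bot.inverse_kinematics(position, orientation): joint angles nearest the present ones, or None.
- bot.state(): the state.
- bot.snapshot(name): name is "scene" or "top"; returns the picture (384x512x3 uint8, red, green, blue); there is no depth.
- bot.calibration(name): a dict with "camera_matrix" (3x3 intrinsics, pixels), "world_from_camera" (4x4, takes a point from camera to world coordinates). Camera axes: x right, y down, z forward; pixel columns grow to the right and rows downward; lengths in mm; the calibration is good to about 2 mm. A picture is of the moment at which its call begins. calibration takes no time and is no camera call.
A pose or a line that the arm cannot do raises bot.Unreachable and nothing moves.
- bot.job_done(): hands the job in; it is judged then, once.
The state is a dict: "time_s": time; "joint_pos": joint angles; "joint_vel": joint speeds; "joint_torque": joint torques, N m; "position": TCP position; "orientation": TCP orientation; "wrist_force": force on the tool from outside, world axes, zero at the start; "moment": the same for the moment, N m; "width": opening from 0.0 (shut) to 1.0 (fully open); "finger_force": force on a finger pad.
Only numpy, scipy, OpenCV 4.12 (cv2) and the standard library are available. Lean on these libraries where they do the work, as an engineer would, in place of code of your own. Each camera call takes 0.05 s, during which the arm holds its last target. There are 200 camera calls.

TASK

Load the squat wide specimen pot into the spring magazine: stand it, lid up, on the spring plate in the mouth of the wire cage, then press it straight down until both side catches have snapped over its lid, and let go. Of the three pots on the bench only this one fits: one of the others is narrower, the other is as wide but twice as tall.

Things in the scene. Friction and masses are not known exactly. Their poses are not given: they have to be found in the camera images.
- pot: The squat specimen pot: closed, round, grey with a flat white lid, 50 mm across, 30 mm tall, about 60 g, upright on the bench (z = 0), lower rim bevelled 3 mm. Origin: centre of its underside; z up. Pots of the same colours nearby that do not fit: one 34 mm wide and 30 mm tall, one 50 mm wide and 60 mm tall.
- magazine: The spring magazine, fixed: white base 100 mm (x) by 130 mm (y), four upright steel rods round a 55 mm wide bore. Origin: centre of the base's underside, on the bore's axis; z up. The rods stand on the diagonals of x and y, flare outwards by 8 mm from 84 to 100 mm height, end at 104 mm; 40 mm gaps between them face +-x and +-y. White catch blocks on +-y, 36 to 56 mm out, top at 84 mm.
- catches (a point): Point on the bore's axis, 70 mm above the bench, level with the flat undersides of the two bevelled steel catches. These reach in from +y and -y to 20.5 mm from the axis, yield outwards as a pot is pressed down past them and snap back over its lid. To be caught, the lid must be pushed about 4 mm below this point; pressing takes 5 to 10 N in all. Axes as magazine.
- follower (a joint): Travel of the spring plate (36 mm across, in the bore), m: 0 at rest, plate top 80 mm above the bench, so that a pot set on it has its lid at 110 mm; grows as pressed, stop at 0.048. It pushes up with 3 N at rest, 9 N at the stop. About 0.040 with the pot caught (lid at 70 mm, underside at 40 mm); it springs back if the pot is not caught.
There are look-alikes about, which are no part of the job. What is shaped like the pot but red or yellow is not meant.

How it is judged (in metres and radians):
At the end, for the whole second after the job is handed in: The squat pot is at rest inside the magazine, held down by the catches on the pressed spring plate: its underside 30 to 45 mm above the underside of the magazine's base, within 10 mm of the bore's axis, upright within 10 degrees, the spring plate more than 33 mm down (z of pot in the frame of magazine between 0.03 and 0.045 m and horizontal distance between pot and magazine below 0.01 m and angle between pot's own z axis and vertical below 0.175 rad and value of joint follower above 0.033 m and linear speed of pot below 0.02 m/s); the robot touches nothing.
It also fails if it takes over 40 s, if anything falls off the work surface, if the arm or the gripper's body presses on something with over 40 N, if the wrist force passes 120 N, or if a joint passes its speed limit or range.

## Working session

There is one attempt and no reset: what is moved stays moved. The work goes in short steps, each a Python script; the robot and the scene stay as the last script left them, time stands still between calls to the robot, and variables do not carry over. Pictures are saved under pics/ and viewed, at most 10 in all, crops included, and the job is handed in when it is done.

```bash
mkdir -p pics; python3 - <<'E'
from rig import bot
import cv2,numpy as np
for n in("scene","top"):
    im=bot.snapshot(n); cv2.imwrite(f"pics/{n}0.png",im[:,:,::-1]); c=bot.calibration(n)
    print(n,np.round(c["camera_matrix"],1).tolist(),np.round(c["world_from_camera"],3).tolist())
print(bot.state()["orientation"],bot.state()["time_s"])
a=cv2.imread("pics/scene0.png");b=cv2.imread("pics/top0.png")
E
```

```text
scene [[444.5, 0.0, 261.1], [0.0, 444.5, 194.5], [0.0, 0.0, 1.0]] [[0.004, 0.836, -0.549, 1018.949], [1.0, -0.002, 0.004, 54.92], [0.002, -0.549, -0.836, 830.048], [0.0, 0.0, 0.0, 1.0]]
top [[477.1, 0.0, 251.7], [0.0, 477.1, 190.2], [0.0, 0.0, 1.0]] [[0.018, -0.984, 0.177, 355.555], [-1.0, -0.019, -0.004, 53.573], [0.007, -0.176, -0.984, 1050.579], [0.0, 0.0, 0.0, 1.0]]
[-1.00283078e-03  9.77102445e-01  2.12766940e-01 -1.90015021e-04] 0.1
```

View pics/top0.png

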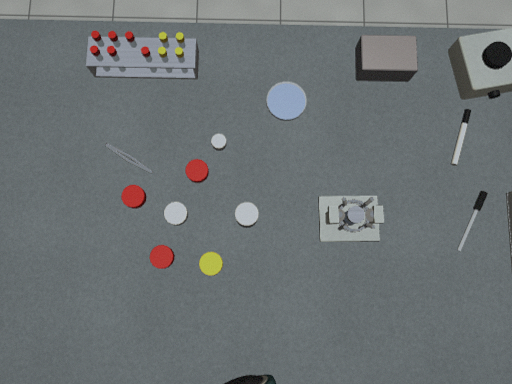

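View pics/scene0.png

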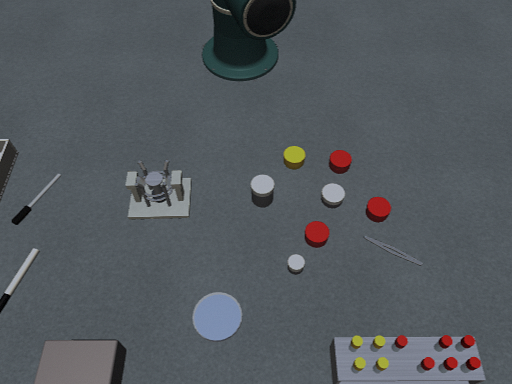

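The squat pot is at top (175,213) and scene (333,195). The tall one is at top (247,214), and the scene view shows its long side. The narrow one is at top (219,142). The magazine is at top (350,218) and scene (158,190). Next I'll localise the pot and enlarge the magazine.

```bash
cat > h.py <<'E'
from rig import bot
import cv2,numpy as np
def ray(n,px,z):
    c=bot.calibration(n);T=c["world_from_camera"];d=T[:3,:3]@np.linalg.inv(c["camera_matrix"])@[px[0],px[1],1]
    o=T[:3,3];return (o+d*(z-o[2])/d[2])[:2]
def blobs(m,lo=60):
    k,l,s,c=cv2.connectedComponentsWithStats(m.astype(np.uint8));return [(c[i],s[i]) for i in range(1,k) if s[i][4]>lo]
E
python3 - <<'E'
from h import *
a=cv2.imread("pics/scene0.png");b=cv2.imread("pics/top0.png")
for n,im in(("top",b),("scene",a)):
    g=im.astype(int);m=(g.min(2)>(185))&(np.ptp(g,2)<25)
    for c,s in blobs(m): print(n,c.round(1),s,ray(n,c,30).round(1))
crop=np.vstack([cv2.resize(b[185:250,310:392],(656,290*1),interpolation=cv2.INTER_CUBIC) if 0 else cv2.resize(b[190:246,312:392],None,fx=5,fy=5,interpolation=cv2.INTER_CUBIC),
 cv2.resize(a[158:222,120:200],None,fx=5,fy=5,interpolation=cv2.INTER_CUBIC)])
cv2.imwrite("pics/mag.png",crop);print(crop.shape)
E
```

```text
(600, 400, 3)
```

View pics/mag.png

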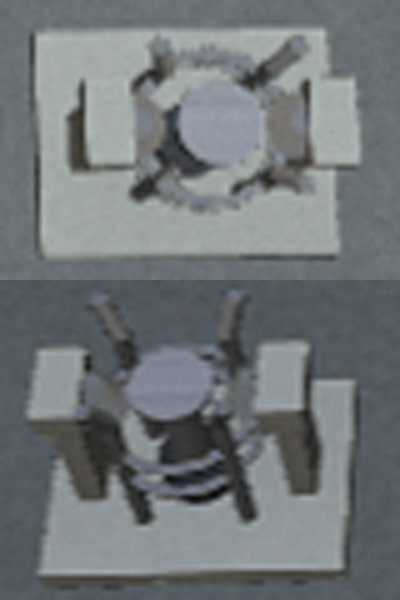

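The crop shows the plate centre at top ≈(355.8,214.4) and scene ≈(154.2,178.6). The block tops are on ±y, and the base is nearly aligned with the world axes. I'll compute positions from these and lower the mask threshold for the lid.

```bash
python3 - <<'E'
from h import *
a=cv2.imread("pics/scene0.png");b=cv2.imread("pics/top0.png")
for n,im,p in(("top",b,(175,213)),("scene",a,(333,193))):
    x,y=p;print(im[y,x]);g=im[y-20:y+20,x-20:x+20].astype(int)
    m=(g.min(2)>130)&(np.ptp(g,2)<40)
    for c,s in blobs(m,30): c=c+[x-20,y-20];print(n,c.round(1),s,ray(n,c,30).round(1))
P=lambda L,o:[np.array(q)/5+o for q in L]
ot,os=np.array([312,190]),np.array([120,158-56])
print("plate",ray("top",(355.8,214.4),80),ray("scene",(154.2,178.6),80))
for n,o,B in(("top",ot,[[(83,80),(135,80),(134,165),(85,165)],[(310,78),(357,77),(360,165),(312,162)]]),
             ("scene",os,[[(35,349),(85,348),(80,416),(28,418)],[(258,345),(305,342),(306,410),(257,413)]])):
    C=[np.mean([ray(n,q,84) for q in P(b_,o)],0) for b_ in B];d=C[0]-C[1]
    print(n,np.round(C,1),"mid",np.mean(C,0).round(1),"len",np.linalg.norm(d),"yaw from y",np.degrees(np.arctan2(-d[0],d[1])))
for e in [((42,258),(340,250)),((35,32),(325,30))]:
    d=np.subtract(*[ray("top",q,5) for q in P(e,ot)]);print("edge",d,np.degrees(np.arctan2(-d[0],d[1])))
E
```

```text
[196 190 186]
top [174.9 212.6] [  9   8  23  24 423] [486.5 213.9]
[180 170 166]
scene [332.9 192.3] [  9  10  23  19 338] [488.3 214.3]
plate [ 483.33204398 -164.65543573] [ 486.47665487 -161.86598455]
top [[ 481.8 -118.9]
 [ 484.4 -211.2]] mid [ 483.1 -165. ] len 92.32320411722955 yaw from y 1.5866005982362739
scene [[ 488.9 -207.6]
 [ 486.5 -115.6]] mid [ 487.7 -161.6] len 91.98214026658012 yaw from y -178.51193254947665
edge [ -5.89122558 130.65235855] 2.5817664703543994
edge [ -3.36275937 129.21897782] 1.490713248347236
```

```bash
cat >> h.py <<'E'
from scipy.spatial.transform import Rotation as R
def quat(deg):
    t=np.radians(deg);y=np.array([np.cos(t),np.sin(t),0]);z=np.array([0,0,-1.]);x=np.cross(y,z)
    return R.from_matrix(np.c_[x,y,z]).as_quat()[[3,0,1,2]]
def down(deg,p):
    c=[(abs(j[5]),k) for k in(0,180) if (j:=bot.inverse_kinematics(p,quat(deg+k))) is not None]
    return quat(deg+min(c)[1])
def st():
    s=bot.state();print(round(s["time_s"],2),s["position"].round(1) if hasattr(s["position"],"round") else s["position"],"F",np.round(s["wrist_force"],1),"w",round(s["width"],3),"ff",np.round(s["finger_force"],1))
E
python3 - <<'E'
from h import *
P=[487.4,214.1]; M=[485.1,-163.3]
q=down(1.7,[*P,120]); print(q, bot.inverse_kinematics([*M,150],q))
bot.move_to([*P,110],q); bot.move_gripper(.8); bot.move_straight([*P,5],vel=120)
bot.move_gripper(0.3,squeeze=15); st()
bot.move_straight([*P,140],vel=150); st()
bot.move_to([*M,140],q); st()
b=bot.snapshot("top");a=bot.snapshot("scene")
im=np.hstack([cv2.resize(b[165:265,300:400],None,fx=4,fy=4),cv2.resize(a[120:220,105:205],None,fx=4,fy=4)])[:,:,::-1]
cv2.imwrite("pics/hover.png",im)
E
```

```text
[0.         0.69653921 0.71751873 0.        ] [-3.73382486e-01  3.00151749e-02  2.04202303e+00 -4.44089210e-16
  1.06955445e+00 -4.03053083e-01]
5.05 [487.8 214.3   5.7] F [-1.2 -0.4  4. ] w 0.557 ff 15.0
6.1 [486.5 213.7 138.8] F [ 0.5  0.  -0.2] w 0.562 ff 15.0
7.51 [ 485.2 -162.5  139.8] F [ 0.1  0.1 -1.2] w 0.563 ff 15.0
```

View pics/hover.png

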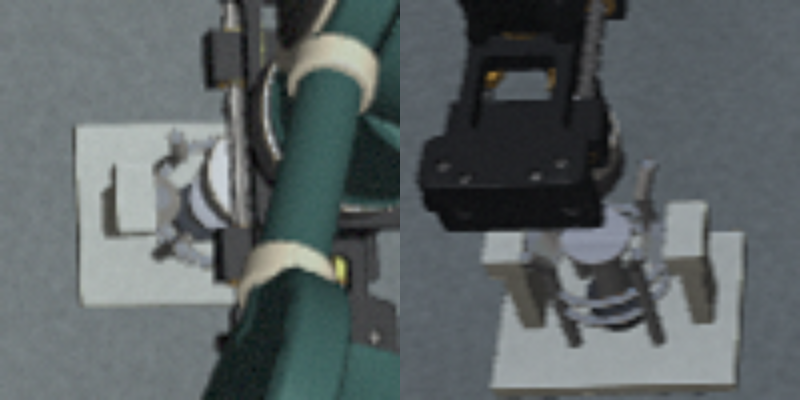

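The pot is held, with width ≈49.5 mm, but the gripper hides it. The plate is visible at about (590,235) in the right half. I'll lower in steps and watch the wrist force.

```bash
python3 - <<'E'
from h import *
M=[485.1,-163.3]
st()
for z in(108,101,97,94,91,88,86):
    bot.move_straight([*M,z],vel=60); st()
    if np.linalg.norm(bot.state()["wrist_force"])>12: break
E
```

```text
7.61 [ 485.4 -162.2  139.9] F [-0.2 -0.4 -0. ] w 0.559 ff 15.0
8.29 [ 485.  -163.3  107.8] F [ 0.5  0.7 -1.4] w 0.556 ff 15.0
8.56 [ 484.8 -163.2  100.6] F [-0.  -0.3 -0.5] w 0.563 ff 15.0
8.81 [ 484.9 -163.2   96.7] F [ 0.  -0.  -0.6] w 0.561 ff 15.0
9.06 [ 484.9 -163.2   93.8] F [ 0.3 -0.3 -0.4] w 0.56 ff 15.0
9.31 [ 484.9 -163.2   90.7] F [ 0.7 -0.2 -0.7] w 0.558 ff 15.0
9.56 [ 484.9 -163.2   87.7] F [0.  0.4 0.2] w 0.562 ff 15.0
9.81 [ 485.1 -163.3   85.9] F [ 0.2 -0.6 -0.4] w 0.562 ff 15.0
```

```bash
python3 - <<'E'
from h import *
M=[485.1,-163.3]
for z in(84,82):
    bot.move_straight([*M,z],vel=40); st()
bot.move_gripper(.72); st()
bot.move_straight([*M,170],vel=150)
bot.move_straight([M[0]-130,M[1]+60,230],vel=250); st()
b=bot.snapshot("top");a=bot.snapshot("scene")
cv2.imwrite("pics/placed.png",np.hstack([cv2.resize(b[165:265,300:400],None,fx=4,fy=4),cv2.resize(a[120:220,105:205],None,fx=4,fy=4)])[:,:,::-1])
E
```

```text
10.06 [ 485.3 -163.4   84.3] F [-0.2 -0.2  2.5] w 0.559 ff 15.0
10.31 [ 485.5 -163.4   82.2] F [-0.2 -0.2  2.1] w 0.561 ff 15.0
10.72 [ 484.9 -163.2   81.7] F [-0.3  0.2  0.4] w 0.721 ff 0.0
12.22 [ 355.3 -103.4  229.4] F [ 0.4 -0.3 -0.9] w 0.717 ff 0.0
```

View pics/placed.png

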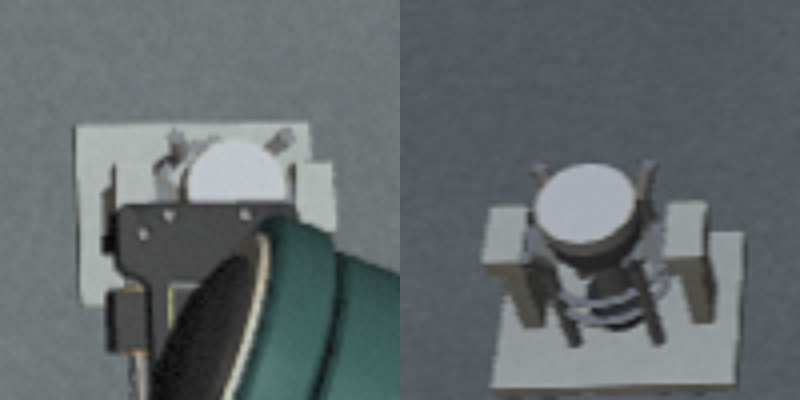

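The pot stands upright on the plate, inside the rods and centred, with its lid at about (587,203) in the right half. Now I'll press with the fingers shut.

```bash
python3 - <<'E'
from h import *
M=[485.1,-163.3]
bot.move_gripper(0,squeeze=20)
bot.move_straight([*M,150],vel=250); bot.move_straight([*M,113],vel=100); st()
for z in(104,96,88,80,76,73,70,68,66,64.8):
    bot.move_straight([*M,z],vel=50); st()
    if np.linalg.norm(bot.state()["wrist_force"])>25: break
E
```

```text
14.64 [ 484.8 -163.1  113.2] F [ 0.6 -0.6  0.4] w 0.004 ff 0.0
14.97 [ 486.  -163.7  104.7] F [ 0.9 -1.2  2.5] w 0.006 ff 1.4
15.28 [ 486.2 -163.7   96.7] F [ 2.1 -0.5  4.7] w 0.005 ff 2.0
15.59 [ 485.9 -163.6   88.5] F [ 2.9 -1.   3.3] w 0.002 ff 1.8
15.9 [ 485.8 -163.6   80.5] F [ 2.9 -2.4  4.7] w 0.0 ff 2.2
16.15 [ 485.8 -163.6   76.6] F [ 3.2 -1.6  5.1] w 0.009 ff 2.4
16.4 [ 485.8 -163.6   73.7] F [ 2.8 -1.3  5.8] w 0.005 ff 2.6
16.65 [ 485.7 -163.5   70.5] F [ 3.1 -1.5  4.1] w 0.006 ff 2.2
16.9 [ 485.8 -163.6   68.8] F [ 2.8 -1.6  6. ] w 0.003 ff 3.6
17.15 [ 485.8 -163.5   66.8] F [ 3.  -1.6  8.3] w 0.002 ff 3.7
17.4 [ 485.8 -163.6   65.7] F [ 1.5 -1.2  8. ] w 0.001 ff 3.8
```

```bash
python3 - <<'E'
from h import *
M=[485.1,-163.3]
for z in(63.5,62.5):
    bot.move_straight([*M,z],vel=40); st()
bot.pause(.3); st()
for z in(67,71,76): bot.move_straight([*M,z],vel=50); st()
bot.move_straight([*M,170],vel=150)
bot.move_straight([M[0]-110,M[1]+180,230],vel=250); st()
b=bot.snapshot("top");a=bot.snapshot("scene")
cv2.imwrite("pics/pressed.png",np.hstack([cv2.resize(b[165:265,300:400],None,fx=4,fy=4),cv2.resize(a[120:220,105:205],None,fx=4,fy=4)])[:,:,::-1])
E
```

```text
17.65 [ 485.8 -163.6   64.4] F [ 1.8 -0.2  7.9] w 0.005 ff 3.9
17.9 [ 485.8 -163.6   63.4] F [ 1.2 -1.   8.2] w 0.002 ff 4.0
18.2 [ 485.8 -163.6   63.5] F [ 1.7 -1.5  8.2] w 0.003 ff 3.9
18.45 [ 485.7 -163.5   68. ] F [ 2.9 -1.4  7.2] w 0.007 ff 3.7
18.7 [ 484.  -162.8   70.5] F [-1.1  1.   4.9] w 0.007 ff 2.7
18.95 [ 484.1 -162.9   75.4] F [-0.2  0.3  0.2] w 0.005 ff 0.0
20.75 [375.1  16.3 229.4] F [ 0.7  0.5 -0.3] w 0.011 ff 0.0
```

View pics/pressed.png

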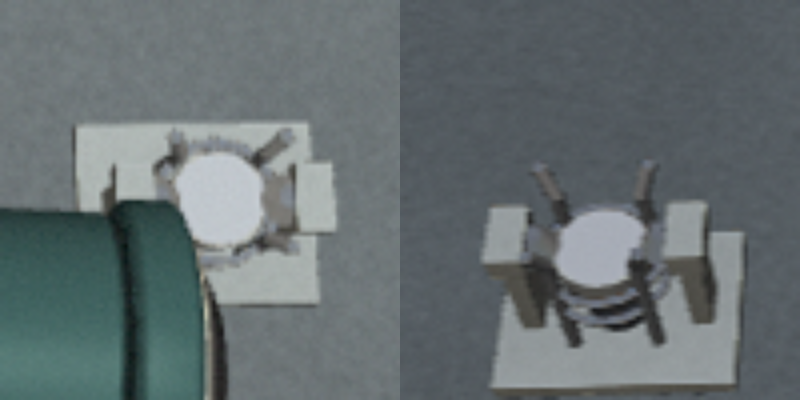

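The lid is down between the catch blocks at about (600,250) in the right half, and the contact force vanished above 71 mm. Before handing in I'll take one closer look to confirm both catches are over it.

```bash
python3 - <<'E'
from h import *
M=[485.1,-163.3]
bot.move_straight([M[0]-110,M[1]+300,260],vel=250); st()
b=bot.snapshot("top");a=bot.snapshot("scene")
cv2.imwrite("pics/final.png",np.hstack([cv2.resize(b[195:235,330:382],(390,300),interpolation=2),cv2.resize(a[160:200,128:180],(390,300),interpolation=2)])[:,:,::-1])
E
```

```text
21.49 [375.  136.  259.4] F [ 1.7 -0.3 -0.3] w 0.008 ff 0.0
```

View pics/final.png

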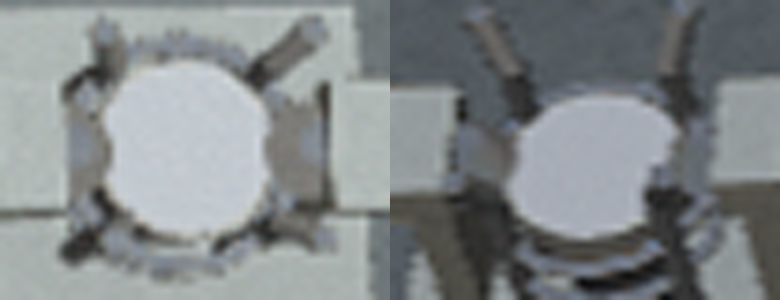

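Both catches overlap the lid edge: in the top view at (108,150) and (265,150), and in the scene view at (515,155) and (675,150). The lid looks level, so I'm handing in.

```bash
python3 -c "
from rig import bot
print(bot.job_done())"
```

```text
the job is handed in; nothing more can be done
None
```

The squat pot is in the magazine, pressed down with both catches over its lid and the gripper clear; I handed the job in at about 21.5 s, and no verdict was returned.

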